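# Find the jewellery case with the stiff hinge

### The job

Check the two wooden jewellery cases on the silversmith's bench, the one on the robot's left first and then the one on its right: lift each lid by its tab to about half open (some 40 degrees) and let it go, and a good one drops shut by itself while a stiff one stays up. Then stand the steel reject marker upright in the middle of the cork pad in front of the stiff case; leave the stiff lid standing up and the good case shut. Leave the ring cone, the jar and the steel block alone.

Things in the scene. Friction and masses are not known exactly. Their poses are not given: they have to be found in the camera images.
- case_a: Case A on its board: one of two look-alike dark wooden jewellery cases (80 mm deep, 110 wide, top at 58 mm), fixed on a 6 mm plywood board with a 60 mm round cork pad in front, towards the robot. Origin: under the pad's centre at bench level; the pad's top is 8 mm above it. x runs from pad to case (case centre at 130 mm), y along the hinge, z up. Either case may be the stiff one.
- lid_a (a joint): Lid angle of case A: 0 shut, grows as the front goes up, stop at 1.3 rad. Hinge line level along the case's far edge, 46 mm above the bench. Let go at any angle, a good lid drops shut within a second; a stiff one stays where it is left (about 3 N at the tab moves it).
- case_a_tab (a point): Grip point on the brass tab of lid A, moving with it. The tab juts 36 mm level from the lid's front edge to the robot, 14 mm wide, 10 thick. Point: mid-thickness, 24 mm out from that edge, 104 mm before and 6 mm above the hinge line, 52 mm above the bench when shut. x to the hinge, y along it. Free space beside and below; pinched across its width, it can turn between the pads.
- case_b: Case B on its board: one of two look-alike dark wooden jewellery cases (80 mm deep, 110 wide, top at 58 mm), fixed on a 6 mm plywood board with a 60 mm round cork pad in front, towards the robot. Origin: under the pad's centre at bench level; the pad's top is 8 mm above it. x runs from pad to case (case centre at 130 mm), y along the hinge, z up. Either case may be the stiff one.
- lid_b (a joint): Lid angle of case B: 0 shut, grows as the front goes up, stop at 1.3 rad. Hinge line level along the case's far edge, 46 mm above the bench. Let go at any angle, a good lid drops shut within a second; a stiff one stays where it is left (about 3 N at the tab moves it).
- case_b_tab (a point): Grip point on the brass tab of lid B, moving with it. The tab juts 36 mm level from the lid's front edge to the robot, 14 mm wide, 10 thick. Point: mid-thickness, 24 mm out from that edge, 104 mm before and 6 mm above the hinge line, 52 mm above the bench when shut. x to the hinge, y along it. Free space beside and below; pinched across its width, it can turn between the pads.
- marker_mid (a point): Reject marker: a loose plain steel peg standing on the bench between the two boards, nearer the robot: foot 36 mm across and 12 mm high, stem 20 mm across, 56 mm high in all, about 0.12 kg. The point is on its axis, half-way up (28 mm above its underside); its z is up.
- ring_cone: Bystander: a light wooden ring cone, 78 mm high, foot 38 mm across, standing between the two cases; origin at the centre of its underside.
- flux_jar: Bystander: an amber glass jar with a metal cap, 56 mm across and 65 mm high, out to the left; origin at the centre of its underside.
- dapping_block: Bystander: a dark steel dapping block, a 50 mm cube with round hollows on top, out to the right; origin at the centre of its underside.
Not all that is in view belongs to the job. Leave any purple or yellow look-alike of the part that bears marker_mid alone.

How it is judged (in metres and radians):
On the way, in this order (a step that is already met when the one before it is completed fails the run):
1. the lid of the left case (robot's left) is lifted at least 26 degrees (((world y of case_a above 0 m and value of joint lid_a above 0.45 rad) or (world y of case_b above 0 m and value of joint lid_b above 0.45 rad))), for 0.1 s.
2. the left case is let go (((world y of case_a above 0 m and contact force between each of the arm, the fingers and case_a below 0.05 N) or (world y of case_b above 0 m and contact force between each of the arm, the fingers and case_b below 0.05 N))), for 0.2 s.
3. the lid of the right case is lifted at least 26 degrees (((world y of case_a above 0 m and value of joint lid_b above 0.45 rad) or (world y of case_b above 0 m and value of joint lid_a above 0.45 rad))), for 0.1 s.
At the end, for the whole second after the job is handed in: The reject marker stands upright (within 10 degrees) on the cork pad of the stiff case, its axis within 20 mm of the pad's centre, the stiff lid is left standing at least 17 degrees open and the lid of the good case is shut (within 4.5 degrees) (((horizontal distance between marker_mid and case_a below 0.02 m and value of joint lid_a above 0.3 rad and value of joint lid_b below 0.08 rad) or (horizontal distance between marker_mid and case_b below 0.02 m and value of joint lid_b above 0.3 rad and value of joint lid_a below 0.08 rad)) and angle between marker_mid's own z axis and vertical below 0.17 rad and height (world z) of marker_mid between 0.03 and 0.042 m); the robot touches nothing.
It fails at once if a bystander (ring cone, jar or dapping block) is moved more than 20 mm (distance of any of ring_cone, flux_jar, dapping_block from where it was at the start of the episode above 0.02 m).
It also fails if it takes over 69 s, if anything falls off the work surface, if the arm or the gripper's body presses on something with over 40 N, if the wrist force passes 120 N, or if a joint passes its speed limit or range.

### The arm

A 6-joint arm with a two-finger parallel gripper is mounted at the origin on the work surface. World frame = base frame: x ahead of the robot, y to its left, z up, the work surface at z = 0. Lengths are in m, angles in degrees, forces in N, time in s.
With the tool pointing down it reaches from about 0.4 to 0.825 m from the base axis. Payload 7 kg.
Tool frame: the origin (TCP) lies at the very end of the fingers, on their centre line; the grasp point (between the pads) lies 19 mm behind it (ctrl.grip_point_offset is the distance from the TCP to the grasp point, in m); x points along the fingers, z is the direction in which the jaws open and shut, and the axes are right-handed (so a half turn about x gives the same grasp; the last joint's range is limited). The gripper opens to 88 mm and grips with 3 to 60 N. Pads are 19 mm wide; open, the fingers measure 130 mm over their backs; the gripper's body (78 mm by 193 mm) begins 47 mm behind the grasp point.
Start: joints at [84.116, 20.546, 0.682, 0, -70.136, -16.507], TCP at [0.257, 0.624, 0.227] pointing down, gripper open.
Joint ranges: [-176.03, 176.03], [-82.01, 121.73], [-58.28, 71.71], [-173.87, 95.51], [-174.79, -0.11], [-173.66, 173.66]. Speed limits (degrees/s): [136.94, 136.94, 172.46, 180, 180, 180].

### API

Orientations are given as [roll, pitch, yaw] about the fixed x, y, z axes, in that order (R = Rz(yaw) Ry(pitch) Rx(roll)).
In Python, from plant import get_obs, snapshot, calibration, close_job, ctrl gives the robot as it stands.
- The arm moves only by the tool move_arm, never from a script. Its argument "commands" is a list that holds one entry, the list of rows, each a list of 4 numbers: the shift along the tool's x, y, z in cm, then the turn about the tool's x in rad. In form: [[[dx, dy, dz, spin], ...]]. A call has 1 to 8 rows; each row shifts and turns the commanded pose from where the row before left it, along the tool's axes as they then stand; what a row does not reach is not made up. A row lasts 1/10 s, in which the tool goes at most 50 mm and 8.59 degrees, less where a joint would pass 70% of its speed; a pose out of reach is approached as far as the arm can. A call with a gripper value outside its range is refused whole. "jaw" is the finger opening in cm, from 0 to 8.76, set as the call begins (left out, the last holds). The fingers move at their own pace and stop on an object; the grip force is fixed at half the most. Time passes only in rows, so rows that do not move let the fingers close. It gives the time, the measured TCP pose, the force and the opening at its end, in the units of the state.
- get_obs(): the state, without advancing time (a new reading comes with each control period).
- snapshot(name): name is "scene" or "side" or "wrist"; returns (picture, depth): 480x640x3 uint8, red, green, blue; 480x640 float32, m along the optical axis (not along the pixel's ray), 0 where there is no reading.
- calibration(name): a dict with "mtx" (3x3 intrinsics, pixels), "k1" (the pictures are not rectified: a ray, as slopes to the right and down, at radius r is drawn at 1 + k1 r^2 times it, then the intrinsics apply), "T" (4x4, takes a point from camera to world coordinates); the wrist camera has in their place "tool_from_camera" (4x4, takes a point from camera to tool coordinates, whose origin is the TCP and whose axes are the tool frame's). Camera axes: x right, y up, looking along -z (the intrinsics and any distortion apply to the point x, -y, -z); pixel columns grow to the right and rows downward; lengths in m; the calibration is good to about 2 mm. A picture is of the moment at which its call begins: read the wrist's pose just before it. calibration takes no time and is no camera call.
- close_job(): hands the job in, once; it reports no verdict.
The state is a dict: "clock": time; "joint_pos": joint angles; "qvel": joint speeds; "tau": joint torques, N m; "tool_pos": TCP position; "orientation": TCP orientation; "force": force on the tool from outside, world axes, zero at the start; "moment": the same for the moment, N m; "opening": finger opening in m.
Only numpy, scipy, OpenCV 4.12 (cv2) and the standard library are available. Lean on these libraries where they do the work, as an engineer would, in place of code of your own. Each camera call takes 0.05 s, during which the arm holds its last target. There are 200 camera calls.

## Working session

There is one attempt and no reset: what is moved stays moved. The work goes in short steps, Python scripts to look and compute and a tool call to move; the robot and the scene stay as the last step left them, time stands still between calls to the robot, and variables do not carry over. Pictures are saved under pics/ and viewed, about 8 in all and at most 12, crops included, and the job is handed in when it is done.

Besides the shell and the picture viewer there is one more tool, called after "Call:" as a command line: name --argument value ..., lists and objects as JSON in quotes. move_arm: Moves the arm, as the interface text tells. Its arguments: {"type":"object","properties":{"commands":{"type":"array"},"jaw":{"type":"number"}},"required":["commands"]}

```bash
mkdir -p pics; ls; cat > h.py <<'E'
import numpy as np, cv2
from plant import get_obs, snapshot, calibration, close_job, ctrl
from scipy.spatial.transform import Rotation as Ro
def toolT(o):
    T=np.eye(4);T[:3,:3]=Ro.from_euler('xyz',o['orientation'],degrees=True).as_matrix();T[:3,3]=o['tool_pos'];return T
def grab(n,tag=None):
    o=get_obs();p,d=snapshot(n);c=calibration(n)
    T=c['T'] if 'T' in c else toolT(o)@c['tool_from_camera']
    if tag: cv2.imwrite(f'pics/{tag}.png',p[:,:,::-1])
    return p,d,c,np.array(T)
def slopes(uv,c):
    uv=np.atleast_2d(np.array(uv,float));M=np.array(c['mtx']);s=(uv-M[:2,2])/[M[0,0],M[1,1]]
    q=s.copy()
    for _ in range(20): q=s/(1+c['k1']*(q**2).sum(1,keepdims=True))
    return q
def pts(uv,c,T,z=None,depth=None):
    q=slopes(uv,c);r=np.c_[q[:,0],-q[:,1],-np.ones(len(q))]
    w=r@T[:3,:3].T
    if z is not None: k=(z-T[2,3])/w[:,2]
    else: k=np.asarray(depth)
    return T[:3,3]+w*k[:,None]
def proj(P,c,T):
    p=(np.atleast_2d(P)-T[:3,3])@T[:3,:3];s=np.c_[p[:,0]/-p[:,2],-p[:,1]/-p[:,2]]
    s=s*(1+c['k1']*(s**2).sum(1,keepdims=True));M=np.array(c['mtx']);return s*[M[0,0],M[1,1]]+M[:2,2]
E
python3 - <<'E'
from h import *
print(get_obs())
for n in ('scene','side'):
    p,d,c,T=grab(n,n); print(n,c['mtx'],c['k1'],T.round(3)); np.savez(f'{n}.npz',p=p,d=d,T=T)
a=np.hstack([cv2.imread('pics/scene.png'),cv2.imread('pics/side.png')])
E
```

```text
pics
{'clock': 0.0, 'joint_pos': array([ 8.41171852e+01,  2.05913193e+01,  6.32395793e-01, -2.06222436e-02,
       -7.01353809e+01, -1.65048630e+01]), 'qvel': array([-0.06000954, -0.01706855, -0.04513201,  0.04675526,  0.05029904,
       -0.02852627]), 'tau': array([ 1.28761814e-03, -5.82714915e+01,  2.93049502e+01,  6.99714258e+00,
        6.76459749e-03, -1.57782697e-04]), 'tool_pos': array([0.25694475, 0.62364089, 0.22561195]), 'orientation': array([   4.89000469,   89.90372303, -107.50469642]), 'force': array([-0.54655196, -0.25711179, -0.60473311]), 'moment': array([-0.00660294, -0.00325883,  0.03824692]), 'opening': 0.08716045492185154}
scene [[572.34254801   0.         321.38637575]
 [  0.         572.34254801 227.58277129]
 [  0.           0.           1.        ]] -0.0922036663476491 [[ 0.036 -0.805  0.593  1.323]
 [ 0.999  0.021 -0.032 -0.026]
 [ 0.013  0.593  0.805  1.105]
 [ 0.     0.     0.     1.   ]]
side [[598.46959623   0.         311.38403127]
 [  0.         598.46959623 235.82853926]
 [  0.           0.           1.        ]] 0.0009209408606586343 [[ 0.957  0.192 -0.218  0.246]
 [-0.29   0.587 -0.756 -1.018]
 [-0.017  0.786  0.618  0.892]
 [ 0.     0.     0.     1.   ]]
```

View pics/scene.png

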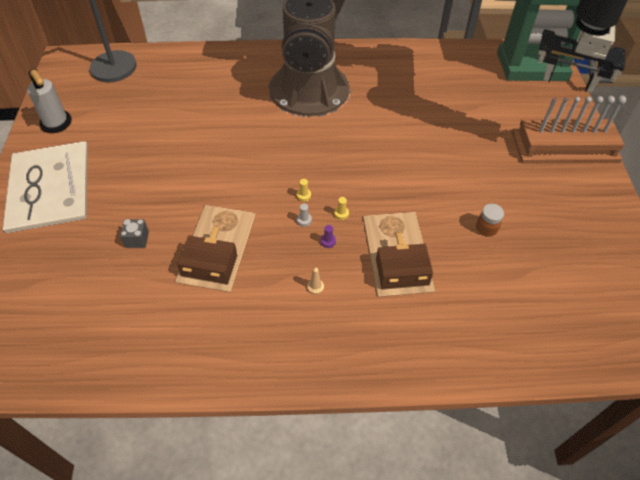

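View pics/side.png

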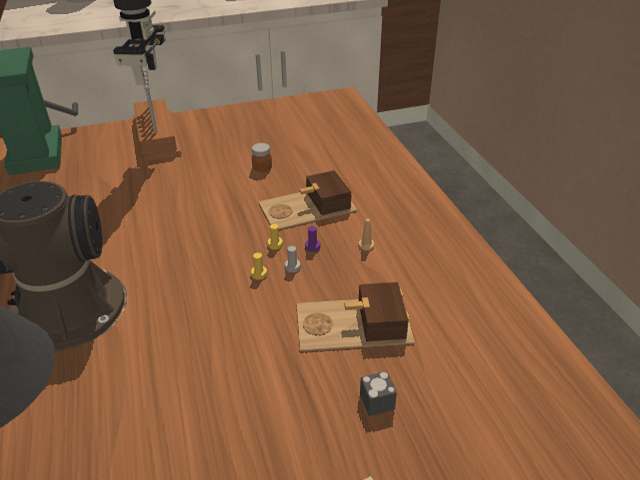

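The left case is at scene (404,265) with pad (392,226). The right case is at (208,260) with pad (225,220). Marker candidates in the scene view are steel (304,214), yellow (304,190), yellow (342,208) and purple (328,236). By the description I choose the grey steel one at (304,214).

```bash
python3 - <<'E'
from h import *
out=[]
for n,boxes in (('scene',dict(L=(360,205,440,300),R=(170,200,262,295),M=(292,198,318,230))),('side',dict(L=(255,165,362,232),R=(290,275,420,355),M=(280,240,306,276)))):
    z=np.load(n+'.npz');p,d,T=z['p'],z['d'],z['T'];c=calibration(n)
    hsv=cv2.cvtColor(p,cv2.COLOR_RGB2HSV)
    for k,(a,b,e,f) in boxes.items():
        v,u=np.mgrid[b:f,a:e];uv=np.c_[u.ravel(),v.ravel()];dd=d[b:f,a:e].ravel()
        P=pts(uv,c,T,depth=dd);H=hsv[b:f,a:e].reshape(-1,3).astype(int)
        if k=='M':
            m=(H[:,1]<60)&(P[:,2]>.004);Q=P[m];print(n,k,m.sum(),'cen',Q.mean(0).round(4),'zmax',Q[:,2].max().round(4));
            t=Q[Q[:,2]>.049];print('   top',len(t),t.mean(0).round(4) if len(t) else '')
        else:
            top=(P[:,2]>.050)&(P[:,2]<.066)&(H[:,2]<110)
            r=cv2.minAreaRect(P[top][:,:2].astype(np.float32)*1000);print(n,k,'lidtop',top.sum(),P[top][:,2].mean().round(4),r)
            tab=(P[:,2]>.045)&(P[:,2]<.066)&(H[:,2]>140)&(H[:,1]>100)
            r=cv2.minAreaRect(P[tab][:,:2].astype(np.float32)*1000);print('   tab',tab.sum(),P[tab].mean(0).round(4),r)
            bd=(abs(P[:,2]-.006)<.005)
            sub=p[b:f,a:e].reshape(-1,3)[bd&(H[:,1]<130)]
            bm=bd&(H[:,1]<130);print('   board',bm.sum(),cv2.minAreaRect(P[bm][:,:2].astype(np.float32)*1000))
    for k in boxes:
        a,b,e,f=boxes[k]
        out.append(cv2.resize(p[b:f,a:e,::-1],(260,260),interpolation=cv2.INTER_CUBIC))
cv2.imwrite('pics/crops.png',np.vstack([np.hstack(out[:3]),np.hstack(out[3:])]))
E
```

```text
scene L lidtop 1384 0.0575 ((645.9979858398438, 195.11497497558594), (81.39274597167969, 107.82528686523438), 4.428384780883789)
   tab 219 [0.6174 0.1968 0.0553] ((630.6174926757812, 199.9556121826172), (128.35557556152344, 107.82665252685547), 12.670090675354004)
   board 2243 ((586.1692504882812, 192.95040893554688), (229.72491455078125, 132.50820922851562), 4.013084888458252)
scene R lidtop 1402 0.0575 ((617.3255615234375, -241.39590454101562), (110.46723937988281, 80.22728729248047), 76.91268157958984)
   tab 212 [ 0.589  -0.2356  0.0553] ((601.13916015625, -236.54220581054688), (106.78857421875, 122.6797103881836), 78.24797058105469)
   board 2246 ((558.0905151367188, -228.36337280273438), (131.8719482421875, 229.08627319335938), 77.54170227050781)
scene M 208 cen [ 0.4939 -0.0231  0.0281] zmax 0.0608
   top 48 [ 0.4898 -0.023   0.0554]
side L lidtop 802 0.0579 ((602.3199462890625, 133.90457153320312), (267.91357421875, 126.86965942382812), 56.87006759643555)
   tab 125 [0.5557 0.1519 0.0576] ((564.0599975585938, 163.9231414794922), (278.039794921875, 103.2955322265625), 27.330358505249023)
   board 1719 ((589.7969360351562, 216.2150115966797), (235.11972045898438, 249.5438995361328), 78.52066802978516)
side R lidtop 1600 0.058 ((595.560791015625, -239.0245361328125), (113.83887481689453, 115.18451690673828), 77.69291687011719)
   tab 181 [ 0.5807 -0.2349  0.0571] ((611.8990478515625, -226.93829345703125), (80.01564025878906, 127.80237579345703), 60.0500602722168)
   board 3377 ((556.0906982421875, -231.39389038085938), (135.64547729492188, 228.39108276367188), 75.46731567382812)
side M 259 cen [ 0.4826 -0.0379  0.0348] zmax 0.8916
   top 58 [ 0.4771 -0.0612  0.0842]
```

View pics/crops.png

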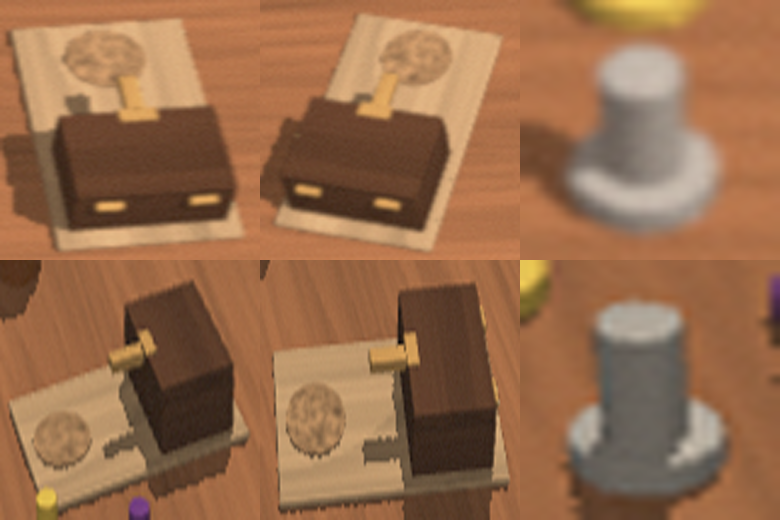

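Everything fits the given sizes (lid 81×108, top at 57.5 mm), and the crop confirms the plain grey peg as the marker. I'll add a helper that gives the move in tool axes.

```bash
cat >> h.py <<'E'
def go(pos,yaw):
    """remaining shift (cm, tool axes) and spin so that TCP gets to pos, tool z along +-(yaw+90)"""
    o=get_obs();T=toolT(o);R=T[:3,:3];d=R.T@(np.array(pos)-T[:3,3])*100
    zz=R[:,2];cur=np.arctan2(zz[1],zz[0]);t=np.radians(yaw+90)
    e=(t-cur+np.pi/2)%np.pi-np.pi/2   # about world +z
    print('axes x',R[:,0].round(3),'y',R[:,1].round(3),'z',zz.round(3),'\nshift cm',d.round(2),'spin(tool x down)',round(-e,3),'j',o['joint_pos'].round(1),'t',o['clock'],'open',o['opening'])
A=dict(L=dict(lid=np.array([.646,.195]),yaw=4.2),R=dict(lid=np.array([.617,-.241]),yaw=-12.8))
for v in A.values():
    e=np.array([np.cos(np.radians(v['yaw'])),np.sin(np.radians(v['yaw']))]);v['tab']=v['lid']-.064*e;v['pad']=v['lid']-.13*e
E
python3 - <<'E'
from h import *
print(A)
for u,v in ((304,190),(342,208),(328,236),(316,287)):
    z=np.load('scene.npz');print(pts([(u,v)],calibration('scene'),z['T'],z=.03).round(3))
go([*A['L']['tab'],.15],A['L']['yaw'])
print(calibration('wrist'))
E
```

```text
{'L': {'lid': array([0.646, 0.195]), 'yaw': 4.2, 'tab': array([0.58217187, 0.19031276]), 'pad': array([0.51634912, 0.18547903])}, 'R': {'lid': array([ 0.617, -0.241]), 'yaw': -12.8, 'tab': array([ 0.55459044, -0.2268209 ]), 'pad': array([ 0.49023058, -0.2121987 ])}}
[[ 0.416 -0.021  0.03 ]]
[[0.474 0.069 0.03 ]]
[[0.556 0.032 0.03 ]]
[[ 0.691 -0.     0.03 ]]
axes x [-0.    -0.001 -1.   ] y [ 0.925 -0.381  0.   ] z [-0.381 -0.925  0.001] 
shift cm [ 7.62 46.58 27.67] spin(tool x down) -0.464 j [ 84.1  20.6   0.6  -0.  -70.1 -16.5] t 0.1 open 0.08778042855993702
{'mtx': array([[376.15586401,   0.        , 320.09798346],
       [  0.        , 376.15586401, 247.00620614],
       [  0.        ,   0.        ,   1.        ]]), 'k1': -0.08007889164726494, 'tool_from_camera': array([[ 2.38145431e-04,  2.47465085e-01, -9.68896783e-01,
        -1.59284603e-01],
       [-3.70346146e-04,  9.68896765e-01,  2.47464989e-01,
         6.68827883e-02],
       [ 9.99999903e-01,  2.99894533e-04,  3.22386078e-04,
         6.78742353e-04],
       [ 0.00000000e+00,  0.00000000e+00,  0.00000000e+00,
         1.00000000e+00]])}
```

Call:
move_arm --commands '[[[0.3,3.5,2.1,0],[0.3,3.5,2.1,0],[0.3,3.5,2.1,0],[0.3,3.5,2.1,0],[0.3,3.5,2.1,0],[0.3,3.5,2.1,0],[0.3,3.5,2.1,0],[0.3,3.5,2.1,0]]]' --jaw 5

```text
clock: 0.9
tool_pos: [0.4526, 0.3605, 0.2022]
orientation: [-20.7, 90.0, -133.1]
force: [0.3, 1.2, 0.7]
opening: 0.0502
```

Call:
move_arm --commands '[[[0.5,3.5,2.1,0],[0.5,3.5,2.1,0],[0.5,3.5,2.1,0],[0.5,3.5,2.1,0],[0.5,3.2,2.1,0],[0,0,0,-0.14],[0,0,0,-0.14],[0,0,0,-0.14]]]'

```text
clock: 1.7
tool_pos: [0.5711, 0.1987, 0.177]
orientation: [-61.0, 89.9, -149.0]
force: [-0.3, -0.2, -0.3]
opening: 0.0502
```

```bash
python3 - <<'E'
from h import *
go([*A['L']['tab'],.15],A['L']['yaw'])
E
```

```text
axes x [-0.001 -0.001 -1.   ] y [ 0.999  0.034 -0.001] z [ 0.034 -0.999  0.001] 
shift cm [2.69 1.08 0.87] spin(tool x down) -0.04 j [ 37.7  16.1 -12.5  -0.  -61.5  54.3] t 1.7 open 0.05018165253600115
```

Call:
move_arm --commands '[[[1,0.5,0.5,-0.02],[1,0.6,0.4,-0.02],[0.7,0,0,0],[0,0,0,0],[0,0,0,0]]]'

```text
clock: 2.2
tool_pos: [0.5822, 0.191, 0.1505]
orientation: [-50.5, 90.0, -136.6]
force: [0.9, -0.8, -0.3]
opening: 0.0498
```

```bash
python3 - <<'E'
from h import *
go([*A['L']['tab'],.15],A['L']['yaw'])
p,d,c,T=grab('wrist','w1'); np.savez('w1.npz',p=p,d=d,T=T)
for k in ('tab','pad'): print(k,proj([[*A['L'][k],.057 if k=='tab' else .008]],c,T))
E
```

```text
axes x [-0. -0. -1.] y [ 0.998  0.069 -0.   ] z [ 0.069 -0.998  0.   ] 
shift cm [ 0.05 -0.01  0.07] spin(tool x down) -0.004 j [ 36.4  18.1 -13.4   0.  -58.5  57.5] t 2.2 open 0.049793784917886205
tab [[319.91327632 249.81126777]]
pad [[320.28384051 309.02981138]]
```

View pics/w1.png

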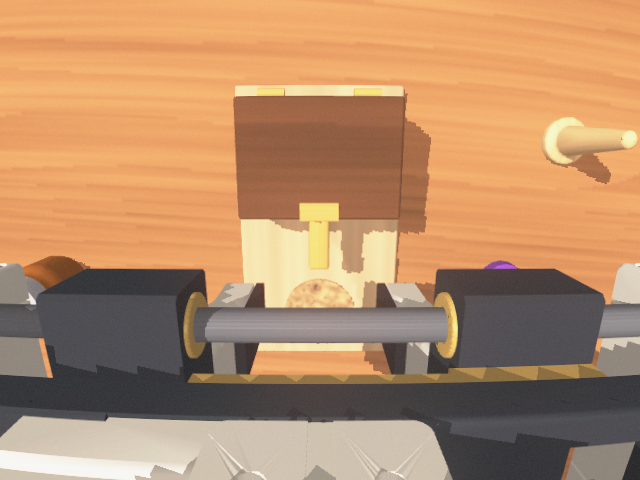

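The tab is centred at column 319 (rows 220–269) and the pad is just below it. The estimate agrees to about 2 mm, so I'm descending.

Call:
move_arm --commands '[[[2.5,-0.2,0,0],[2.5,0,0,0],[2.5,0,0,0],[2.5,0,0,0],[1.7,0,0,0],[0,0,0,0],[0,0,0,0]]]'

```text
clock: 2.95
tool_pos: [0.5807, 0.1911, 0.0343]
orientation: [84.7, 90.0, -1.3]
force: [-1.0, 1.4, -0.0]
opening: 0.0499
```

Call:
move_arm --commands '[[[0,0,0,0],[0,0,0,0],[0,0,0,0],[0,0,0,0],[0,0,0,0],[0,0,0,0],[0,0,0,0]]]' --jaw 0

```text
clock: 3.65
tool_pos: [0.5805, 0.1917, 0.0338]
orientation: [148.6, 89.9, 62.6]
force: [-2.7, 5.5, 3.0]
opening: 0.0137
```

Call:
move_arm --commands '[[[-0.63,0.06,0,0],[-0.63,0.09,0,0],[-0.62,0.14,0,0],[-0.62,0.16,0,0],[-0.6,0.22,0,0],[-0.59,0.24,0,0],[-0.57,0.28,0,0],[-0.55,0.31,0,0]]]'

```text
clock: 4.45
tool_pos: [0.5947, 0.1926, 0.0807]
orientation: [-122.8, 89.9, 151.1]
force: [0.8, 6.7, -7.0]
opening: 0.014
```

Call:
move_arm --commands '[[[-0.53,0.35,0,0],[-0.52,0.38,0,0],[-0.48,0.41,0,0],[-0.46,0.43,0,0],[0,0,0,0],[0,0,0,0],[0,0,0,0]]]'

```text
clock: 5.15
tool_pos: [0.6103, 0.1937, 0.1009]
orientation: [-121.8, 89.9, 152.2]
force: [-1.1, 5.1, -1.9]
opening: 0.0135
```

```bash
python3 - <<'E'
from h import *
o=get_obs();print(o['force'],o['opening'])
p,d,c,T=grab('side');cv2.imwrite('pics/s2.png',cv2.resize(p[100:380,200:480,::-1],(700,700))[:600])
E
```

```text
[-1.07110485  5.14292455 -1.91647169] 0.013493300825009777
```

View pics/s2.png

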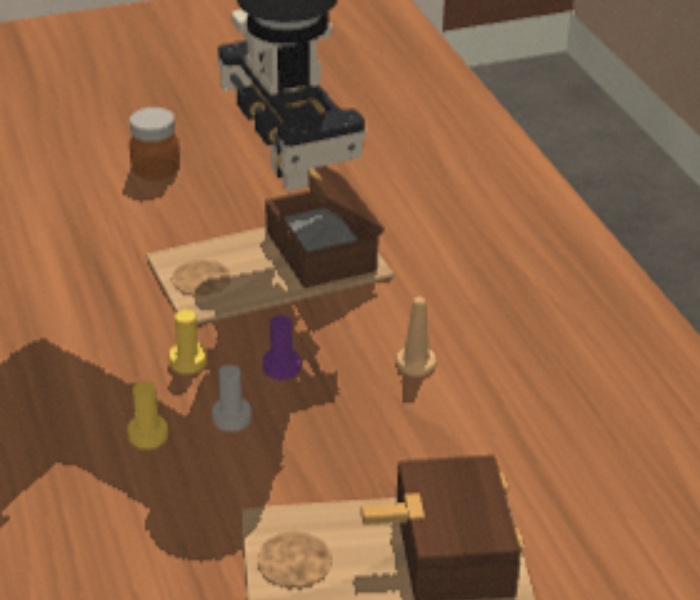

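The left lid is up about 40° and held by its tab. Now I'll release it.

Call:
move_arm --commands '[[[0,0,0,0],[0,0,0,0],[0,0,0,0],[0,0,0,0],[0,0,0,0],[0,0,0,0],[0,0,0,0],[0,0,0,0]]]' --jaw 5

```text
clock: 6.0
tool_pos: [0.611, 0.1929, 0.1016]
orientation: [86.9, 90.0, 0.8]
force: [-0.4, 0.2, 0.4]
opening: 0.05
```

Call:
move_arm --commands '[[[-1,0,0,0],[-2,0,0,0],[-2,0,0,0],[-2,0,0,0],[-2,0,0,0],[0,0,0,0],[0,0,0,0]]]'

```text
clock: 6.7
tool_pos: [0.6112, 0.1931, 0.1926]
orientation: [125.6, 89.9, 39.6]
force: [0.0, -0.2, -0.1]
opening: 0.0498
```

```bash
python3 - <<'E'
from h import *
go([*A['R']['tab'],.19],A['R']['yaw'])
p,d,c,T=grab('side','s3')
v,u=np.mgrid[165:232,255:362];P=pts(np.c_[u.ravel(),v.ravel()],c,T,depth=d[165:232,255:362].ravel())
e=np.array([np.cos(np.radians(4.2)),np.sin(np.radians(4.2))]);q=P[:,:2]-A['L']['pad'];x=q@e;y=q@[-e[1],e[0]]
m=(abs(y)<.05)&(x>.05)&(x<.18)&(P[:,2]<.15);
for a in np.arange(.05,.18,.02): 
    k=m&(abs(x-a-.01)<.01);print(a.round(2),k.sum(),P[k,2].max().round(3) if k.any() else '')
E
```

```text
axes x [ 0.001  0.001 -1.   ] y [0.998 0.069 0.001] z [ 0.069 -0.998 -0.001] 
shift cm [ 0.21 -8.55 41.5 ] spin(tool x down) 0.293 j [ 34.9  18.6  -6.7  -0.  -64.6  59. ] t 6.7 open 0.04983437832588531
0.05 177 0.011
0.07 360 0.126
0.09 136 0.125
0.11 235 0.11
0.13 218 0.093
0.15 172 0.078
0.17 26 0.061
```

The left lid stays up, with its front edge at about 0.126 m, so it's the stiff one. The right case still has to be checked.

Call:
move_arm --commands '[[[0,-0.8,3.8,0],[0,-0.8,3.8,0],[0,-0.8,3.8,0],[0,-0.8,3.8,0],[0,-0.8,3.8,0],[0,-0.8,3.8,0],[0,-0.8,3.8,0],[0,-0.8,3.8,0]]]'

```text
clock: 7.55
tool_pos: [0.5672, -0.1163, 0.1908]
orientation: [-92.0, 89.9, -178.0]
force: [0.3, 0.4, -0.4]
opening: 0.0501
```

Call:
move_arm --commands '[[[1,-0.8,3.8,0],[1,-0.8,3.8,0],[1,-0.6,3.5,0],[0.5,0,0,0.1],[0.5,0,0,0.1],[0,0,0,0.09],[0,0,0,0]]]'

```text
clock: 8.25
tool_pos: [0.5532, -0.2272, 0.1505]
orientation: [-83.8, 89.9, 173.5]
force: [0.2, 0.5, -0.6]
opening: 0.0498
```

```bash
python3 - <<'E'
from h import *
go([*A['R']['tab'],.15],A['R']['yaw'])
p,d,c,T=grab('wrist','w2')
print(proj([[*A['R']['tab'],.057]],c,T))
hsv=cv2.cvtColor(p,cv2.COLOR_RGB2HSV);m=cv2.inRange(hsv,(18,150,150),(32,255,255));m[300:]=0;m[:150]=0
n,l,s,cc=cv2.connectedComponentsWithStats(m)
print([(s[i],cc[i].round(1)) for i in range(1,n) if s[i][4]>80])
E
```

```text
axes x [-0.002  0.    -1.   ] y [ 0.975 -0.221 -0.002] z [-0.221 -0.975  0.   ] 
shift cm [ 0.05  0.13 -0.07] spin(tool x down) 0.001 j [ -3.6  16.8 -15.2  -0.  -58.1  80.9] t 8.25 open 0.0498102515356296
[[318.11573363 248.03787148]]
[]
```

View pics/w2.png

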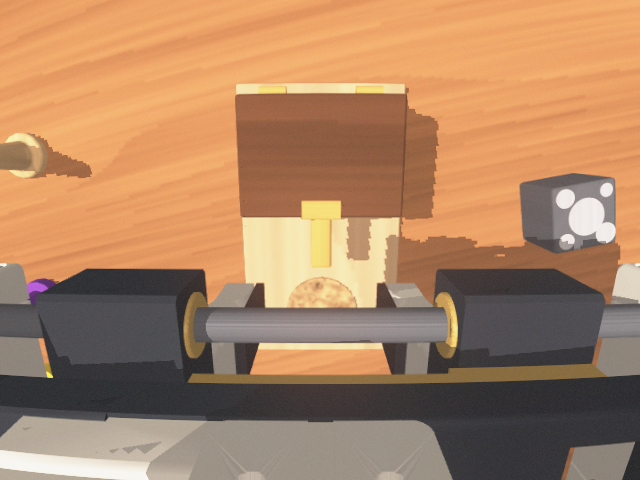

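The right tab is centred at column 320 with its tip at row 267, which matches the left approach. Next is descend, grip and lift.

Call:
move_arm --commands '[[[2.5,0,0,0],[2.5,0,0,0],[2.5,0,0,0],[2.5,0,0,0],[1.7,0,0,0],[0,0,0,0],[0,0,0,0]]]'

```text
clock: 9.0
tool_pos: [0.554, -0.227, 0.0347]
orientation: [-57.0, 90.0, -159.5]
force: [0.3, 0.1, -0.3]
opening: 0.0499
```

Call:
move_arm --commands '[[[0,0,0,0],[0,0,0,0],[0,0,0,0],[0,0,0,0],[0,0,0,0],[0,0,0,0],[0,0,0,0]]]' --jaw 0

```text
clock: 9.7
tool_pos: [0.5539, -0.2278, 0.0349]
orientation: [10.8, 90.0, -91.8]
force: [-1.7, -4.3, 1.2]
opening: 0.0136
```

Call:
move_arm --commands '[[[-0.63,0.06,0,0],[-0.63,0.09,0,0],[-0.62,0.14,0,0],[-0.62,0.16,0,0],[-0.6,0.22,0,0],[-0.59,0.24,0,0],[-0.57,0.28,0,0],[-0.55,0.31,0,0]]]'

```text
clock: 10.5
tool_pos: [0.5679, -0.2309, 0.0821]
orientation: [-65.6, 89.9, -168.3]
force: [2.0, -5.9, -7.0]
opening: 0.0137
```

Call:
move_arm --commands '[[[-0.53,0.35,0,0],[-0.52,0.38,0,0],[-0.48,0.41,0,0],[-0.46,0.43,0,0],[0,0,0,0],[0,0,0,0],[0,0,0,0]]]'

```text
clock: 11.2
tool_pos: [0.5828, -0.2343, 0.1018]
orientation: [-70.5, 89.9, -173.2]
force: [-0.1, -5.2, -3.1]
opening: 0.0139
```

```bash
cat >> h.py <<'E'
def lidprof(k):
    p,d,c,T=grab('side');bx=dict(L=(255,120,362,232),R=(290,220,420,355))[k];a,b,e,f=bx
    v,u=np.mgrid[b:f,a:e];P=pts(np.c_[u.ravel(),v.ravel()],c,T,depth=d[b:f,a:e].ravel())
    y=np.radians(A[k]['yaw']);ex=np.array([np.cos(y),np.sin(y)]);q=P[:,:2]-A[k]['pad'];x=q@ex;y=q@[-ex[1],ex[0]]
    m=(abs(y)<.05)&(P[:,2]<.14)
    print(k,[(round(s,2),round(float(np.percentile(P[m&(abs(x-s-.01)<.01),2],97)),3)) for s in np.arange(.07,.17,.02) if (m&(abs(x-s-.01)<.01)).any()])
E
python3 -c "
from h import *
lidprof('R');lidprof('L')"
```

```text
R [(np.float64(0.07), 0.048), (np.float64(0.09), 0.103), (np.float64(0.11), 0.107), (np.float64(0.13), 0.093), (np.float64(0.15), 0.076)]
L [(np.float64(0.07), 0.126), (np.float64(0.09), 0.121), (np.float64(0.11), 0.109), (np.float64(0.13), 0.092), (np.float64(0.15), 0.075)]
```

Now I'll release the right lid, wait, rise and check both.

Call:
move_arm --commands '[[[0,0,0,0],[0,0,0,0],[0,0,0,0],[0,0,0,0],[0,0,0,0],[0,0,0,0],[0,0,0,0],[0,0,0,0]]]' --jaw 5

```text
clock: 12.1
tool_pos: [0.5839, -0.2337, 0.1026]
orientation: [-55.5, 90.0, -158.1]
force: [-0.1, 0.2, -0.3]
opening: 0.05
```

Call:
move_arm --commands '[[[-1,0,0,0],[-2,0,0,0],[-2,0,0,0],[-2,0,0,0],[-1,0,0,0],[0,0,0,0],[0,0,0,0]]]'

```text
clock: 12.8
tool_pos: [0.5835, -0.2336, 0.1821]
orientation: [-133.4, 90.0, 123.9]
force: [-0.3, -1.1, -1.1]
opening: 0.0501
```

```bash
python3 -c "
from h import *
lidprof('R');lidprof('L')
go([.490,-.023,.18],-12.8)"
```

```text
R [(np.float64(0.07), 0.06), (np.float64(0.09), 0.061), (np.float64(0.11), 0.061), (np.float64(0.13), 0.061), (np.float64(0.15), 0.061)]
L [(np.float64(0.07), 0.125), (np.float64(0.09), 0.122), (np.float64(0.11), 0.109), (np.float64(0.13), 0.092), (np.float64(0.15), 0.076)]
axes x [-0.002  0.    -1.   ] y [ 0.976 -0.219 -0.002] z [-0.219 -0.976 -0.   ] 
shift cm [  0.16 -13.71 -18.5 ] spin(tool x down) 0.002 j [ -4.1  18.   -9.1  -0.  -63.   81.4] t 12.9 open 0.04985046891799144
```

The right lid dropped shut (0.061 m across), and the left is still up. On to the marker.

Call:
move_arm --commands '[[[0,-2.3,-3.1,0],[0,-2.3,-3.1,0],[0,-2.3,-3.1,0],[0,-2.3,-3.1,0],[0,-2.3,-3.1,0],[0,-2.2,-3.0,0],[0,0,0,-0.14],[0,0,0,-0.14]]]'

```text
clock: 13.7
tool_pos: [0.49, -0.0221, 0.182]
orientation: [-81.7, 90.0, -167.9]
force: [0.2, 0.3, 0.3]
opening: 0.0502
```

Call:
move_arm --commands '[[[0,0,0,0],[0,0,0,0]]]'

```text
clock: 13.9
tool_pos: [0.4904, -0.0234, 0.182]
orientation: [-76.3, 89.9, -163.2]
force: [0.1, -1.5, -0.7]
opening: 0.0501
```

```bash
python3 - <<'E'
from h import *
go([.490,-.023,.18],4.2)
p,d,c,T=grab('wrist','w3'); np.savez('w3.npz',p=p,d=d,T=T)
print(proj([[.49,-.023,.056],[.49,-.023,0]],c,T))
for n in('scene','side'):
    z=np.load(n+'.npz');cc=calibration(n);a=proj([[.49,-.023,.056]],cc,z['T']);print(n,a)
E
```

```text
axes x [-0.001 -0.    -1.   ] y [ 0.998  0.055 -0.001] z [ 0.055 -0.998  0.   ] 
shift cm [ 0.2  -0.04 -0.04] spin(tool x down) -0.018 j [ 20.3   5.2 -25.7  -0.  -59.2  72.9] t 13.9 open 0.05009468950694615
[[318.51618722 239.50401912]
 [318.73763744 225.60417114]]
scene [[303.69618754 207.17224906]]
side [[292.94603857 247.60372343]]
```

View pics/w3.png

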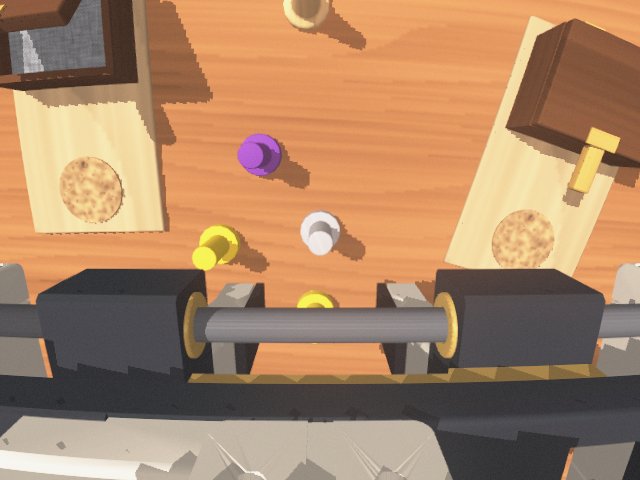

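The marker's top is at (320,242) and its foot at (320,229). The left pad is at (91,189). The neighbouring pegs, yellow (217,246), yellow (315,300) and purple (260,153), are clear of the fingers.

```bash
python3 - <<'E'
from h import *
z=np.load('w3.npz');c=calibration('wrist');T=z['T']
print('marker',pts([(320,242)],c,T,z=.056),pts([(320,231)],c,T,z=.012))
hsv=cv2.cvtColor(z['p'],cv2.COLOR_RGB2HSV)
print('padL',pts([(91,189)],c,T,z=.008),A['L']['pad'])
S=np.load('scene.npz');cc=calibration('scene');print(pts([(391.7,225.8)],cc,S['T'],z=.008))
print('yellow',pts([(204,258),(315,299)],c,T,z=[.056]))
go([*pts([(320,242)],c,T,z=.056)[0,:2],.022],4.2)
E
```

```text
marker [[ 0.48806582 -0.02426292  0.056     ]] [[ 0.48751825 -0.02430057  0.012     ]]
padL [[0.51476452 0.18567975 0.008     ]] [0.51634912 0.18547903]
[[0.51416366 0.18676398 0.008     ]]
yellow [[ 0.47001013  0.06709041  0.056     ]
 [ 0.44025149 -0.02280282  0.056     ]]
axes x [-0.001 -0.    -1.   ] y [ 0.998  0.055 -0.001] z [ 0.055 -0.998  0.   ] 
shift cm [16.01 -0.23  0.06] spin(tool x down) -0.018 j [ 20.2   5.2 -25.7  -0.  -59.2  72.9] t 13.95 open 0.05022621973413952
```

Call:
move_arm --commands '[[[2.5,-0.2,0,-0.02],[2.5,0,0,0],[2.5,0,0,0],[2.5,0,0,0],[2.5,0,0,0],[2,0,0,0],[1.5,0,0,0],[0,0,0,0]]]'

```text
clock: 14.75
tool_pos: [0.4872, -0.0242, 0.0205]
orientation: [-77.0, 89.7, -162.7]
force: [0.2, 0.3, -0.1]
opening: 0.0499
```

Call:
move_arm --commands '[[[0,0,0,0],[0,0,0,0],[0,0,0,0],[0,0,0,0],[0,0,0,0],[0,0,0,0],[0,0,0,0]]]' --jaw 0

```text
clock: 15.45
tool_pos: [0.4891, -0.0232, 0.0232]
orientation: [94.5, 89.9, 9.1]
force: [-1.7, 0.4, 5.5]
opening: 0.0194
```

Call:
move_arm --commands '[[[-1,0,0,0],[-2.5,0,0,0],[-2.5,0,0,0],[-2.5,0,0,0],[-2.5,0,0,0],[0,0,0,0]]]'

```text
clock: 16.05
tool_pos: [0.4907, -0.0229, 0.1364]
orientation: [98.9, 89.6, 13.4]
force: [-0.1, -0.6, -1.2]
opening: 0.0194
```

```bash
python3 - <<'E'
from h import *
go([.515,.186,.13],4.2)
E
```

```text
axes x [ 0.006  0.001 -1.   ] y [0.997 0.08  0.006] z [ 0.08  -0.997 -0.001] 
shift cm [  0.68   4.09 -20.63] spin(tool x down) 0.006 j [ 20.3   7.7 -29.6   0.1 -52.4  74.2] t 16.05 open 0.01943130243304379
```

Call:
move_arm --commands '[[[0,0.4,-2.06,0],[0,0.4,-2.06,0],[0,0.4,-2.06,0],[0,0.4,-2.06,0],[0,0.4,-2.06,0],[0,0.4,-2.06,0],[0,0.4,-2.06,0],[0,0.4,-2.06,0]]]'

```text
clock: 16.85
tool_pos: [0.507, 0.1441, 0.1321]
orientation: [-73.4, 89.9, -158.9]
force: [0.2, 0.1, -2.2]
opening: 0.0195
```

Call:
move_arm --commands '[[[0,0.4,-2.06,0],[0,0.4,-2.06,0],[0,0,0,0],[0,0,0,0],[0,0,0,0]]]'

```text
clock: 17.35
tool_pos: [0.5119, 0.1847, 0.1323]
orientation: [-62.4, 90.0, -147.8]
force: [0.8, 0.2, -1.2]
opening: 0.019
```

```bash
python3 - <<'E'
from h import *
p,d,c,T=grab('side')
cv2.imwrite('pics/s4.png',cv2.resize(p[130:260,220:380,::-1],(640,520)))
M=[]
for i in range(3): snapshot('side'); M.append(get_obs()['tool_pos'])
print(np.mean(M,0));go([.515,.186,.030],4.2)
p,d,c,T=grab('scene');q=p[180:300,340:460,::-1];cv2.imwrite('pics/s5.png',np.hstack([cv2.resize(q,(400,400)),cv2.resize(cv2.imread('pics/s4.png'),(400,400))]))
E
```

```text
[0.51218505 0.18460601 0.13257202]
axes x [-0.  0. -1.] y [ 0.997  0.078 -0.   ] z [ 0.078 -0.997 -0.   ] 
shift cm [10.26  0.28 -0.11] spin(tool x down) 0.005 j [ 40.4  13.  -23.2  -0.  -53.7  54.1] t 17.55 open 0.019268580351087878
```

View pics/s5.png

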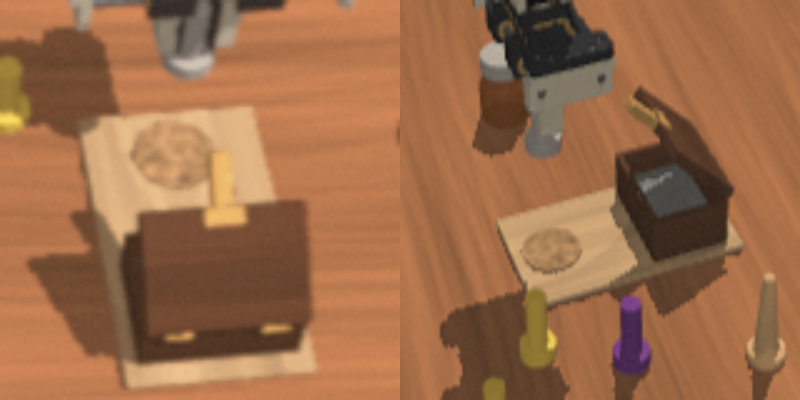

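The marker is held upright above the pad and the left lid is still up. Lowering now.

Call:
move_arm --commands '[[[2,0.3,-0.1,0],[2,0,0,0],[2,0,0,0],[2,0,0,0],[1,0,0,0],[0.8,0,0,0],[0,0,0,0],[0,0,0,0]]]'

```text
clock: 18.4
tool_pos: [0.5157, 0.1866, 0.0351]
orientation: [111.1, 90.0, 25.7]
force: [0.2, 0.2, -1.1]
opening: 0.0191
```

Call:
move_arm --commands '[[[0.2,0,0,0],[0.1,0,0,0],[0,0,0,0],[0,0,0,0]]]'

```text
clock: 18.8
tool_pos: [0.5153, 0.1865, 0.0318]
orientation: [121.6, 90.0, 36.1]
force: [-0.3, 0.4, -0.6]
opening: 0.0194
```

Call:
move_arm --commands '[[[0.1,0,0,0],[0,0,0,0],[0,0,0,0]]]'

```text
clock: 19.1
tool_pos: [0.5154, 0.1865, 0.0312]
orientation: [106.1, 90.0, 20.7]
force: [-2.5, 0.2, 6.9]
opening: 0.0188
```

Call:
move_arm --commands '[[[0.1,0,0,0],[0,0,0,0],[0,0,0,0]]]'

```text
clock: 19.4
tool_pos: [0.5156, 0.1865, 0.0311]
orientation: [100.9, 89.9, 15.5]
force: [-5.1, -2.5, 15.6]
opening: 0.0195
```

Contact with the pad shows at 15 N. I'll ease off, release and rise.

Call:
move_arm --commands '[[[-0.1,0,0,0],[0,0,0,0]]]'

```text
clock: 19.6
tool_pos: [0.5155, 0.1866, 0.0312]
orientation: [115.1, 90.0, 29.7]
force: [-2.7, 0.4, 8.3]
opening: 0.0192
```

Call:
move_arm --commands '[[[0,0,0,0],[0,0,0,0],[0,0,0,0],[0,0,0,0],[0,0,0,0]]]' --jaw 5

```text
clock: 20.1
tool_pos: [0.5152, 0.1863, 0.0304]
orientation: [-51.8, 90.0, -137.2]
force: [0.2, -0.6, -0.1]
opening: 0.0492
```

Call:
move_arm --commands '[[[-1,0,0,0],[-2,0,0,0],[-2.5,0,0,0],[-3,0,0,0],[-3,0,0,0],[-3,0,0,0],[-3,0,0,0],[0,0,0,0]]]'

```text
clock: 20.9
tool_pos: [0.5174, 0.1875, 0.211]
orientation: [115.7, 89.5, 30.2]
force: [0.8, -0.3, 0.6]
opening: 0.0501
```

Call:
move_arm --commands '[[[0,-3,-3,0],[0,-3,-3,0],[0,-3,-3,0],[0,-3,-3,0],[0,0,0,0],[0,0,0,0],[0,0,0,0]]]'

```text
clock: 21.6
tool_pos: [0.3863, 0.2962, 0.2057]
orientation: [42.3, 90.0, -43.2]
force: [0.5, -0.7, -0.2]
opening: 0.0503
```

```bash
python3 - <<'E'
from h import *
o=get_obs();print(o['tool_pos'],o['force'],o['clock'])
lidprof('R');lidprof('L')
im=[]
for n,(a,b,e,f) in (('scene',(340,170,460,290)),('side',(250,140,380,270))):
    p,d,c,T=grab(n);im.append(cv2.resize(p[b:f,a:e,::-1],(400,400)))
    v,u=np.mgrid[b:f,a:e];P=pts(np.c_[u.ravel(),v.ravel()],c,T,depth=d[b:f,a:e].ravel());H=cv2.cvtColor(p,cv2.COLOR_RGB2HSV)[b:f,a:e].reshape(-1,3)
    m=(H[:,1]<60)&(np.hypot(*(P[:,:2]-[.515,.186]).T)<.04)&(P[:,2]>.012)
    for lo,hi in((.01,.03),(.055,.075)):
        k=m&(P[:,2]>lo)&(P[:,2]<hi);print(n,lo,k.sum(),P[k].mean(0).round(4),P[k].max(0).round(3))
cv2.imwrite('pics/end.png',np.hstack(im))
E
```

```text
[0.38634949 0.29616761 0.20568936] [ 0.53184796 -0.74375726 -0.16768839] 21.6
R [(np.float64(0.07), 0.06), (np.float64(0.09), 0.062), (np.float64(0.11), 0.061), (np.float64(0.13), 0.061), (np.float64(0.15), 0.061)]
L [(np.float64(0.07), 0.127), (np.float64(0.09), 0.122), (np.float64(0.11), 0.109), (np.float64(0.13), 0.093), (np.float64(0.15), 0.076)]
scene 0.01 107 [0.5214 0.185  0.0202] [0.535 0.203 0.03 ]
scene 0.055 51 [0.5162 0.1862 0.0628] [0.525 0.196 0.068]
side 0.01 103 [0.5103 0.1769 0.0205] [0.528 0.198 0.03 ]
side 0.055 46 [0.5115 0.1814 0.0622] [0.521 0.194 0.068]
```

View pics/end.png

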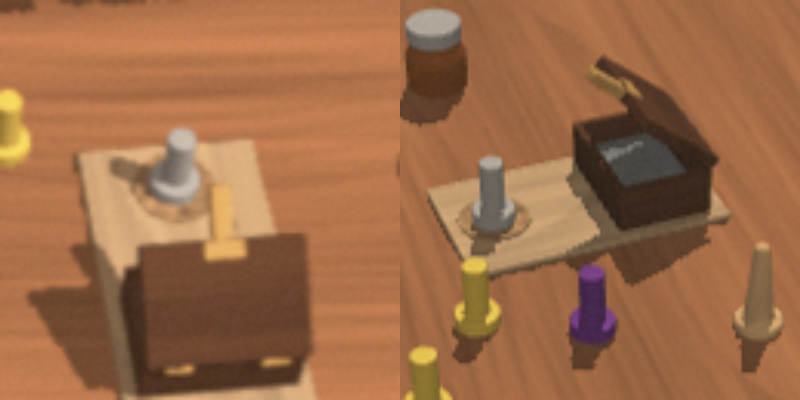

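The marker stands upright in the middle of the pad, the left lid is up and the right one is shut. I'm handing in.

```bash
python3 -c "
from h import *
print(close_job())"
```

```text
the job is handed in; nothing more can be done
None
```

The job is handed in: the left case is the stiff one, and the steel reject marker now stands upright on its cork pad. No verdict was reported.

- **Lid test:** I lifted each lid by its tab to about 40° and let it go, left first. The left lid stayed up. The right one dropped shut.
- **Last checks:** The pictures show the marker standing in the middle of the left pad, within a few mm of its centre. The left lid's front edge is at about 0.127 m, so it is still about 40° open. The right lid measures flat, at about 0.061 m all along.
- **Left alone:** The arm is clear of everything, with force readings at noise level. It never went near the jar, cone or block; the jar and cone look untouched in the last picture, but I did not measure their positions again.
- **Disagreements:** The right lid's top read 3 mm higher than its nominal 58 mm, but the profile is level. The two cameras differ by about 7 mm on the marker's position, because each sees a different side of it. Nothing failed.

The run took about 22 s of the 69 s allowed.

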